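Set the broad gauge blade under the thickness comparator's foot

TASK

Check the thickness comparator with its broad gauge blade: pick the broad blade up by its grip and slide it, rounded nose first and flat on the bed, between the two guide rails under the raised measuring foot until the line across the blade is level with the rails' near ends. Then press the knob down until the foot rests on the blade, and let go, leaving the blade there; leave the narrow blade and the other things on the bench where they are.

Things in the scene. Friction and masses are not known exactly. Their poses are not given: they have to be found in the camera images.
- gauge: Broad loose steel blade, 190 long, 44 wide, 6 thick, about 250 g, flat on the bench. Origin on its underside beneath the dark line engraved across its top; z up, +x to the rounded nose (half circle, radius 22; tip at x +100); square tail at x -90. Black upright grip tab centred at x -50: 50 long (x), 16 thick (y), top 46 above the underside. Centre of mass near x -20.
- gauge_grip (a point): Point inside the broad blade's grip tab: x -50 of the blade, 40 above its underside. Pinch the tab here across its 16 mm thickness (the blade's y). Axes as the blade's.
- narrow_gauge: Narrow blade, same length, thickness, tab and line as the broad one but only 24 wide. Not to be used: leave it alone. Origin and axes as on the broad one.
- stand: Thickness comparator, fixed. Origin on the bench under the foot's axis; x is the direction the blade slides in, away from the robot. Steel bed x -140 to +50, 120 wide, top at z 25. On it two guide rails along x, x -60 to +40, 10 high, inner faces 50 apart (y -25, +25). Over them a white portal at x -15 to +15, crossbar z 62 to 82, with a dial. Open at both ends: nothing stops the blade.
- slot_mouth (a point): Middle of the entry between the guide rails, on the bed's top, level with the rails' near ends (x = -60, y = 0, z = 25 of the comparator). Axes as the comparator's. The blade is fully placed when its origin is here, axes parallel.
- foot (a joint): Height of the measuring foot (30 mm disc on a vertical spindle through the crossbar), m: 0 = its lower face 20 mm above the bed; grows downwards; 0.020 = on the bed. Starts at 0.003 to 0.009 (gap 17 to 11 mm), stays where left; pushing it down takes about 3 N. 0.014 = resting on a 6 mm blade.
- foot_top (a point): Centre of the top of the black knob (40 mm across, 15 high) on the spindle, which moves with the foot; it is 120 mm above the bench at joint value 0, about 106 when the foot rests on the blade. Press it straight down.
- mouse: Black computer mouse, 105 x 60 x 31, on the bench; a bystander. Origin on its underside.
- specimen: Round mounted metal specimen, 40 across, 22 high; a bystander. Origin on its underside.
- dish: White ceramic dish, 90 across, 25 high; a bystander. Origin on its underside.
Things that resemble listed ones, but are neither listed nor needed, are in the scene too. What is shaped like the stand but blue or turquoise is not meant.

How it is judged:
By the outcome, as a careful person would: the job done as asked, in the order asked, and still so for the second after the job is handed in, with the robot touching nothing.
It also fails if it takes over 61 s, if anything falls off the work surface, if the arm or the gripper's body presses on something with over 40 N, if the wrist force passes 120 N, or if a joint passes its speed limit or range.

ROBOT

A 7-joint arm with a two-finger parallel gripper is mounted at the origin on the work surface. World frame = base frame: x ahead of the robot, y to its left, z up, the work surface at z = 0. Lengths are in m, angles in degrees, forces in N, time in s.
With the tool pointing down it reaches from about 0.425 to 0.875 m from the base axis. Payload 4.7 kg.
Tool frame: the origin (TCP) lies between the finger pads; the fingertips stand env.finger_overhang ahead of it and the grasp point (between the pads) lies 5 mm behind it (env.finger_overhang is the distance from the TCP to the fingertips, in m); z points along the fingers, y is the line along which they close (so a half turn about z gives the same grasp; the last joint's range is limited). The gripper opens to 87 mm and grips with 3 to 60 N. Pads are 19 mm wide; open, the fingers measure 117 mm over their backs; the gripper's body (75 mm by 190 mm) begins 51 mm behind the grasp point.
Start: joints at [0.808, 18.392, -4.016, 83.108, 1.295, 78.541, -3.26], TCP at [0.65, -0, 0.237] pointing down, gripper open.
Joint ranges: [-163.93, 163.93], [-17.29, 119.83], [-79.2, 71.16], [3.27, 140.29], [-89.18, 269.18], [5.43, 117.66], [-154.24, 154.24]. Speed limits (degrees/s): [147.25, 147.25, 180, 180, 180, 180, 180].

INTERFACE

Orientations are given as [roll, pitch, yaw] about the fixed x, y, z axes, in that order (R = Rz(yaw) Ry(pitch) Rx(roll)).
In Python, from cell import telemetry, eyes, env, models gives the robot as it stands. The module is installed in compiled form; this text tells all that it offers.
- The arm moves only by the tool drive_tool, never from a script. Its arguments are lists of equal length, an entry for each row: "angular": the turn, a rotation vector about the tool's x, y, z in rad, a list of three; "delta_pos": the shift along the tool's x, y, z in cm, a list of three; "gripper": the finger opening in cm, from 0 to 8.7. A call has 1 to 20 rows; each row shifts and turns the commanded pose from where the row before left it, along the tool's axes as they then stand; what a row does not reach is not made up. A row lasts 1/10 s, in which the tool goes at most 50 mm and 8.59 degrees, less where a joint would pass 70% of its speed; a pose out of reach is approached as far as the arm can. A call with a gripper value outside its range is refused whole. The fingers move at their own pace and stop on an object; "squeeze" is the grip in N (left out, the last holds). Time passes only in rows, so rows that do not move let the fingers close. It gives the time, the measured TCP pose, the force, the opening and the grip force at its end, in the units of the state.
- telemetry.get_obs(): the state, without advancing time (a new reading comes with each control period).
- eyes.read_camera(name): name is "scene" or "side" or "wrist"; returns a dict with "pixels" (400x640x3 uint8, red, green, blue), "mtx" (3x3 intrinsics, pixels), "origin" and "orientation" of the camera in the world. Camera axes: x right, y down, z forward; pixel columns grow to the right and rows downward; lengths in m; the calibration is good to about 2 mm. A picture is of the moment at which its call begins. There is no depth.
- env.sign_off(): hands the job in; it is judged then, once.
Trained networks look in a picture, given as the dict that the camera call returned (one of the last four; its "shot" number tells which), for a name from the list of things; names that differ only in an ending like _2 or _b are one class to them, and where a whole thing is asked for, a point or a joint stands for the part that bears it (a point fixed in the world has none). Each returns a list of dicts, best first, with "p" (0 to 1); they miss things now and then, are a little off and sometimes report something else, mostly with a low value. They report only what shows in the picture. A call takes as long as a camera call. They do not tell look-alikes from the thing itself.
- models.search_frame(picture, target): "centre" ([column, row] in pixels, amid what is visible of it).
- models.cut_out(picture, target): "pixels" (400x640 bool, what is visible of it) and "centre" ([column, row] in pixels, amid what is visible of it).
The state is a dict: "time_s": time; "qpos": joint angles; "joint_velocities": joint speeds; "effort": joint torques, N m; "tool_pos": TCP position; "tool_rot": TCP orientation; "force": force on the tool from outside, world axes, zero at the start; "wrist_torque": the same for the moment, N m; "grip_width": finger opening in m; "grasp_force": force on a finger pad.
Only numpy, scipy, OpenCV 4.12 (cv2) and the standard library are available. Lean on these libraries where they do the work, as an engineer would, in place of code of your own. Each camera call takes 0.05 s, during which the arm holds its last target. There are 200 camera calls.

## Working session

There is one attempt and no reset: what is moved stays moved. The work goes in short steps, Python scripts to look and compute and a tool call to move; the robot and the scene stay as the last step left them, time stands still between calls to the robot, and variables do not carry over. Pictures are saved under pics/ and viewed, at most 10 in all, crops included, and the job is handed in when it is done.

Besides the shell and the picture viewer there is one more tool, called as name(argument=value, ...), one argument or row to a line, values as JSON. drive_tool: Moves the arm, as the interface text tells. Its arguments: {"type":"object","properties":{"angular":{"type":"array","items":{"type":"array","items":{"type":"number"}}},"delta_pos":{"type":"array","items":{"type":"array","items":{"type":"number"}}},"gripper":{"type":"array","items":{"type":"number"}},"squeeze":{"type":"number"}},"required":["angular","delta_pos","gripper"]}

```bash
mkdir -p pics; cat > h.py <<'E'
import numpy as np, cv2
from cell import telemetry, eyes, env, models
from scipy.spatial.transform import Rotation as R
def rot(o):
    o=np.array(o,float)
    return o if o.shape==(3,3) else R.from_euler('xyz',o,degrees=True).as_matrix()
def plane(p,uv,z):
    "world xy of pixel(s) uv on height z"
    uv=np.atleast_2d(uv).astype(float); d=np.c_[uv,np.ones(len(uv))]@np.linalg.inv(p['mtx']).T@rot(p['orientation']).T
    o=np.array(p['origin']); return o+d*((z-o[2])/d[:,2])[:,None]
def proj(p,X):
    c=(np.atleast_2d(X)-np.array(p['origin']))@rot(p['orientation']); q=c@np.array(p['mtx']).T; return q[:,:2]/q[:,2:]
def tri(ps,uvs):
    A=np.zeros((3,3));b=np.zeros(3)
    for p,uv in zip(ps,uvs):
        d=plane(p,uv,0)[0]-p['origin'];d/=np.linalg.norm(d);M=np.eye(3)-np.outer(d,d);A+=M;b+=M@p['origin']
    return np.linalg.solve(A,b)
def save(p,n,crop=None,s=1):
    im=p['pixels'][:,:,::-1]
    if crop: im=im[crop[1]:crop[3],crop[0]:crop[2]]
    cv2.imwrite('pics/'+n,cv2.resize(im,None,fx=s,fy=s,interpolation=cv2.INTER_CUBIC))
E
python3 - <<'E'
from h import *
print(env.finger_overhang, telemetry.get_obs())
for n in ['scene','side','wrist']:
    p=eyes.read_camera(n); save(p,n+'0.png'); print(n,p['origin'],p['orientation'],p['mtx'][0])
    for t in ['gauge','gauge_grip','narrow_gauge','stand','foot_top','mouse','specimen','dish']:
        print(t,[(np.round(r['centre']).tolist(),round(r['p'],2)) for r in models.search_frame(p,t)])
E
```

```text
0.014 {'time_s': 0.0, 'qpos': array([ 0.8082273 , 18.4386142 , -4.015617  , 83.17652154,  1.2962566 ,
       78.54072375, -3.26077563]), 'joint_velocities': array([-0.02762566, -0.06498299,  0.07796188,  0.01108506,  0.00609334,
        0.02214148,  0.02725397]), 'effort': array([-2.58547143e-04, -4.91284704e+01, -4.03903294e-01, -3.12526345e+01,
       -6.40594075e-02,  4.37659642e-02,  1.61017233e-04]), 'tool_pos': array([ 6.49460141e-01, -6.08199306e-05,  2.35452372e-01]), 'tool_rot': array([-1.79889457e+02,  7.05424913e-03,  9.00011213e+01]), 'force': array([ 0.20025975, -0.00702659,  0.65192334]), 'wrist_torque': array([ 0.02103427, -0.02811555,  0.02867835]), 'grasp_force': 0.0, 'grip_width': 0.08703742724933267}
scene [ 1.31213884 -0.55401477  0.76297147] [-124.42502024   -0.27345776   56.41255899] [426.68257221   0.         319.38750362]
gauge [([230.0, 256.0], 0.68)]
gauge_grip [([234.0, 258.0], 0.77)]
narrow_gauge [([390.0, 188.0], 0.71)]
stand [([336.0, 153.0], 0.88), ([334.0, 232.0], 0.7), ([430.0, 233.0], 0.61), ([344.0, 216.0], 0.57)]
foot_top [([440.0, 220.0], 0.77), (
[... 262 characters left out ...]
.64505071]
gauge [([387.0, 165.0], 0.58)]
gauge_grip [([388.0, 170.0], 0.67)]
narrow_gauge [([274.0, 323.0], 0.66)]
stand [([308.0, 210.0], 0.96), ([213.0, 233.0], 0.73), ([364.0, 375.0], 0.67)]
foot_top [([356.0, 358.0], 0.82), ([290.0, 184.0], 0.75), ([192.0, 205.0], 0.69)]
mouse []
specimen [([386.0, 169.0], 0.61)]
dish [([308.0, 210.0], 0.69), ([371.0, 122.0], 0.65)]
wrist [0.65067554 0.08409018 0.38488876] [1.62101415e+02 6.67233431e-02 2.37609252e-02] [330.75812513   0.         315.59572266]
gauge [([236.0, 358.0], 0.8)]
gauge_grip [([233.0, 357.0], 0.81)]
narrow_gauge []
stand [([389.0, 25.0], 0.9), ([250.0, 185.0], 0.63)]
foot_top [([279.0, 212.0], 0.64)]
mouse []
specimen []
dish []
```

View pics/scene0.png

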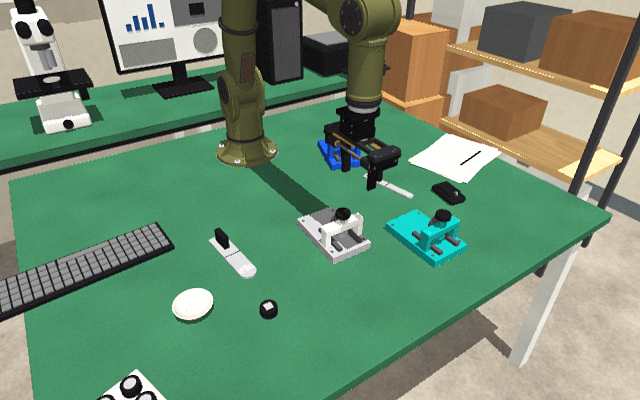

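View pics/side0.png

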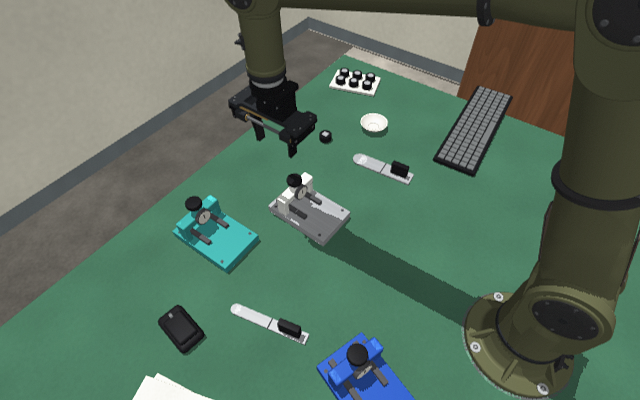

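View pics/wrist0.png

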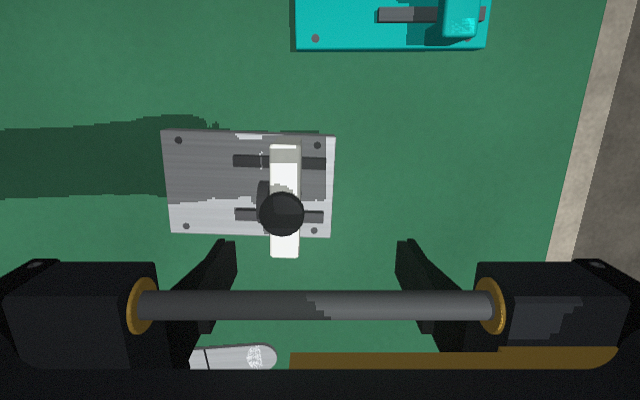

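The scene picture shows the white comparator at (334,232), with turquoise (428,235) and blue (338,153) look-alikes. One blade lies at (232,255) and another at (390,186). In the side picture the blades are at (384,167) and (270,323), and the white stand is at (308,210). In the wrist picture the white stand's bed corners are about (161,129), (336,136), (330,238) and (171,234), with a blade nose at (270,358).

Blade candidates are scene (232,255) and scene (390,186), to be told apart by width. The stand is the white one. I'll measure the blade widths and view one close crop.

```bash
python3 - <<'E'
from h import *
S=eyes.read_camera('scene');D=eyes.read_camera('side');W=eyes.read_camera('wrist')
for p,n in((S,'S'),(D,'D')):
    for t in('gauge','narrow_gauge'):
        for r in models.cut_out(p,t)[:2]:
            m=r['pixels'].astype(np.uint8); v,u=np.nonzero(m)
            bright=p['pixels'][v,u].min(1)>110
            X=plane(p,np.c_[u,v][bright],.006)[:,:2]
            if len(X)<10: continue
            (c,s,a)=cv2.minAreaRect((X*1000).astype(np.float32))
            print(n,t,round(r['p'],2),np.round(r['centre']),len(X),'rect mm',np.round(c),np.round(s),round(a,1))
print('bed W',plane(W,[(161,129),(336,136),(330,238),(171,234)],.025).round(4).tolist())
for t in('gauge_grip','foot_top'):
    for p in(S,D):print(t,[(np.round(r['centre'],1),plane(p,r['centre'],.046 if t[0]=='g' else .115).round(3)) for r in models.cut_out(p,t)[:4]])
a=cv2.resize(S['pixels'][215:295,190:290],(500,400),interpolation=2); b=cv2.resize(D['pixels'][140:200,340:430],(600,400),interpolation=2)
c=cv2.resize(D['pixels'][290:350,220:320],(500,300),interpolation=2)
im=np.zeros((600,800,3),np.uint8); im[:300,:400]=cv2.resize(a,(400,300));im[:300,400:]=cv2.resize(b,(400,300));im[300:,:400]=cv2.resize(c,(400,300));im[300:,400:]=cv2.resize(D['pixels'][160:250,250:370],(400,300))
cv2.imwrite('pics/c1.png',im[:,:,::-1])
E
```

```text
S gauge 0.8 [232. 256.] 754 rect mm [ 502. -281.] [195.  47.] 5.3
S gauge 0.51 [267. 307.] 58 rect mm [ 699. -284.] [19. 19.] 0.8
S narrow_gauge 0.5 [395. 188.] 164 rect mm [496. 282.] [125.  27.] 11.5
D narrow_gauge 0.65 [274. 320.] 660 rect mm [463. 283.] [187.  26.] 12.1
bed W [[0.4848, 0.0474, 0.025], [0.6722, 0.0401, 0.025], [0.6674, -0.0797, 0.025], [0.4792, -0.0748, 0.025]]
gauge_grip [(array([233.9, 258.1]), array([[ 0.555, -0.298,  0.046]]))]
gauge_grip [(array([389.3, 167.6]), array([[ 0.463, -0.253,  0.046]]))]
foot_top [(array([441.4, 220. ]), array([[0.783, 0.165, 0.115]])), (array([341.3, 219.3]), array([[ 0.644, -0.041,  0.115]])), (array([231.9, 257. ]), array([[ 0.622, -0.324,  0.115]]))]
foot_top [(array([355.3, 352.5]), array([[0.258, 0.257, 0.115]])), (array([289.3, 180.9]), array([[ 0.622, -0.003,  0.115]])), (array([192.2, 204. ]), array([[0.767, 0.191, 0.115]]))]
```

View pics/c1.png

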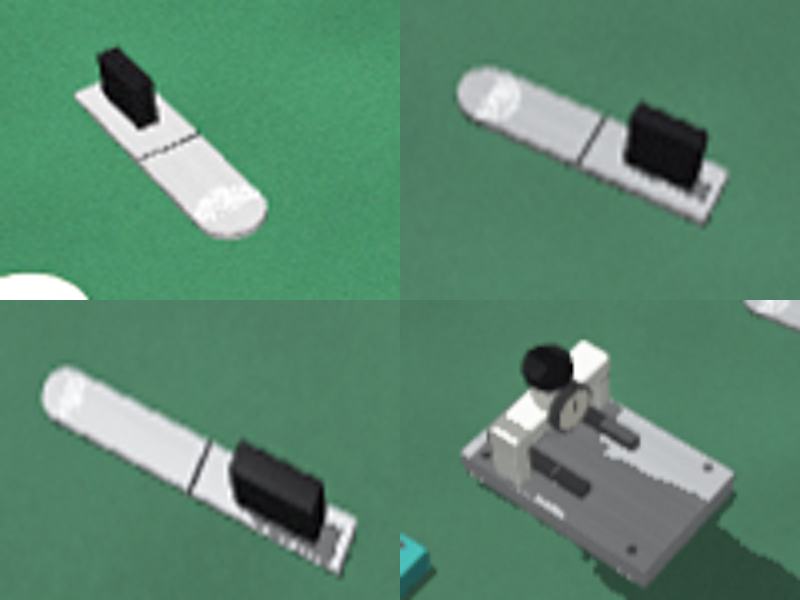

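The crops confirm that the blade at scene (232,255) is the broad one: 47 mm against 26 mm measured, with its nose to +x at about 5° yaw. The white stand has a grey bed. I'm moving above the broad blade's grip.

drive_tool(
  angular=[
    [0,0,0],
    [0,0,0],
    [0,0,0],
    [0,0,0],
    [0,0,0],
    [0,0,0],
    [0,0,0],
    [0,0,0],
    [0,0,0],
    [0,0,0],
    [0,0,0],
    [0,0,0],
  ],
  delta_pos=[
    [-2.4,-1.7,0],
    [-2.4,-1.7,0],
    [-2.4,-1.7,0],
    [-2.4,-1.7,0],
    [-2.4,-1.7,0],
    [-2.4,-1.7,0],
    [-2.4,-1.7,0],
    [-2.4,-1.7,0],
    [-2.4,-1.7,0],
    [-2.4,-1.7,0],
    [-2.4,-1.7,0],
    [-2.4,-1.7,0],
  ],
  gripper=[6,6,6,6,6,6,6,6,6,6,6,6],
)

```text
time_s: 3.1
tool_pos: [0.4453, -0.2889, 0.2368]
tool_rot: [180.0, 0.0, 90.0]
force: [0.1, -0.2, -0.2]
grip_width: 0.0597
grasp_force: 0.0
```

drive_tool(
  angular=[
    [0,0,-0.13],
    [0,0,-0.13],
    [0,0,-0.13],
    [0,0,-0.13],
    [0,0,-0.13],
    [0,0,-0.13],
    [0,0,-0.13],
    [0,0,-0.13],
    [0,0,-0.13],
    [0,0,-0.13],
    [0,0,-0.13],
    [0,0,-0.13],
    [0,0,-0.1],
    [0,0,0],
    [0,0,0],
  ],
  delta_pos=[
    [0,0,0],
    [0,0,0],
    [0,0,0],
    [0,0,0],
    [0,0,0],
    [0,0,0],
    [0,0,0],
    [0,0,0],
    [0,0,0],
    [0,0,0],
    [0,0,0],
    [0,0,0],
    [0,0,0],
    [0,0,0],
    [0,0,0],
  ],
  gripper=[6,6,6,6,6,6,6,6,6,6,6,6,6,6,6],
)

```text
time_s: 4.6
tool_pos: [0.446, -0.288, 0.2367]
tool_rot: [-180.0, 0.0, -175.0]
force: [0.7, 0.2, 0.3]
grip_width: 0.0598
grasp_force: 0.0
```

```bash
python3 - <<'E'
from h import *
o=telemetry.get_obs();print(o['qpos'].round(1),o['tool_pos'],o['tool_rot'],o['force'],o['time_s'])
W=eyes.read_camera('wrist');S=eyes.read_camera('scene');D=eyes.read_camera('side');save(W,'w1.png');print(W['origin'],W['orientation'])
for p in(W,S,D):
  for t in('gauge','gauge_grip'):
    for r in models.cut_out(p,t)[:2]:
        v,u=np.nonzero(r['pixels']); dark=p['pixels'][v,u].max(1)<70
        c=np.c_[u,v][dark].mean(0) if dark.any() else None
        X=plane(p,np.c_[u,v][~dark],.006)[:,:2]; q=cv2.minAreaRect((X*1000).astype(np.float32))
        print(t,round(r['p'],2),r['centre'],'dark',c,'rect',q)
E
```

```text
[ 24.6   3.8   5.6 100.3  -0.4  75.9 125.3] [ 0.44602953 -0.28802599  0.23668285] [-1.79993062e+02  1.30767000e-02 -1.75027450e+02] [0.65122718 0.20112259 0.31579291] 4.6
[ 0.36214322 -0.29609608  0.38493624] [1.62215836e+02 4.68039121e-02 9.49941743e+01]
gauge 0.58 [318.4, 204.9] dark [320.20257235 168.93247588] rect ((498.7578430175781, -280.4085998535156), (190.79742431640625, 44.68901062011719), 5.5355024337768555)
gauge 0.32 [535.5, 241.2] dark [489. 242.] rect ((514.709228515625, -9.823066711425781), (143.44219970703125, 91.3425521850586), 76.96033477783203)
gauge_grip 0.7 [318.7, 202.4] dark [320.20257235 168.93247588] rect ((498.834228515625, -280.445556640625), (190.65786743164062, 43.93631362915039), 5.3136115074157715)
gauge 0.58 [231.3, 255.8] dark [221.50531915 237.96808511] rect ((499.8220520019531, -281.2177429199219), (195.93832397460938, 48.11064910888672), 5.185370445251465)
gauge_grip 0.73 [233.5, 258.6] dark [221.43157895 237.88421053] rect ((492.0343017578125, -282.89666748046875), (214.8212127685547, 50.05880355834961), 5.265499591827393)
gauge 0.56 [385.9, 168.3] dark [399.35545024 169.01895735] rect ((498.0478210449219, -285.699951171875), (192.1531219482422, 76.28173828125), 5.140332221984863)
gauge 0.38 [291.8, 180.9] dark [293.97058824 180.14705882] rect ((671.5499267578125, -62.82805252075195), (43.655704498291016, 100.46012115478516), 27.93256378173828)
gauge_grip 0.65 [387.8, 169.2] dark [399.45853659 169.21463415] rect ((496.22760009765625, -287.1015930175781), (182.97488403320312, 74.38116455078125), 5.631628036499023)
```

View pics/w1.png

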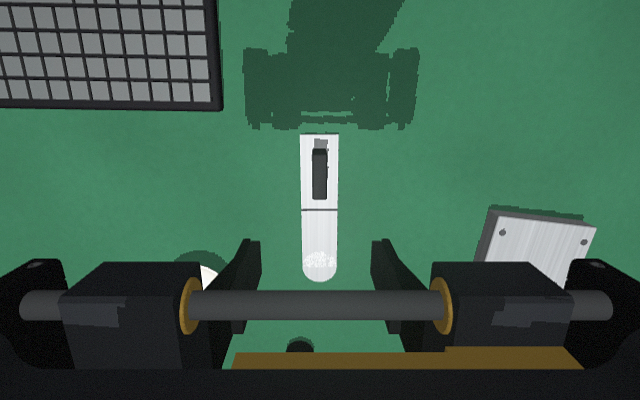

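The wrist view shows the broad blade at (319,205) with its tab at (320,169), the line at row 210, and the white stand at right (540,240). I'll check the tab's height from two views.

```bash
python3 - <<'E'
from h import *
W=eyes.read_camera('wrist');S=eyes.read_camera('scene');D=eyes.read_camera('side')
print('tab',tri([W,S],[(320,169),(222.5,238)]),tri([W,D],[(320,169),(399.4,169)]),tri([S,D],[(222.5,238),(399.4,169)]))
g=np.array([.444,-.2856,.0])
for p in(W,S,D):print(proj(p,g+[0,0,.026]).round(1))
k=[(341.3,219.3),(289.3,180.9)];print('knob',tri([S,D],k))
E
```

```text
tab [ 0.44156339 -0.28346926  0.02320769] [ 0.44238157 -0.28441659  0.02468165] [ 0.44379185 -0.2834048   0.02538829]
[[318.8 171.8]]
[[221.6 238.1]]
[[399.6 168.4]]
knob [ 0.62955652 -0.02121868  0.0956142 ]
```

drive_tool(
  angular=[
    [0,0,-0.008],
    [0,0,0],
    [0,0,0],
    [0,0,0],
    [0,0,0],
    [0,0,0],
  ],
  delta_pos=[
    [0.2,-0.2,2],
    [0,0,2],
    [0,0,2],
    [0,0,2],
    [0,0,2],
    [0,0,0],
  ],
  gripper=[6,6,6,6,6,6],
)

```text
time_s: 5.8
tool_pos: [0.4424, -0.2891, 0.1338]
tool_rot: [179.8, -0.3, -174.4]
force: [0.1, -0.5, -0.6]
grip_width: 0.0598
grasp_force: 0.0
```

```bash
python3 - <<'E'
from h import *
o=telemetry.get_obs();print(o['tool_pos'],o['tool_rot'],o['force'])
W=eyes.read_camera('wrist')
for r in models.cut_out(W,'gauge')[:1]:
    v,u=np.nonzero(r['pixels']); dark=W['pixels'][v,u].max(1)<70; d=np.c_[u,v][dark]
    print(r['p'],u.min(),u.max(),v.min(),v.max(),d.mean(0),d.min(0),d.max(0))
    X=plane(W,np.c_[u,v][~dark],.006)[:,:2]; print(cv2.minAreaRect((X*1000).astype(np.float32)))
    print(plane(W,d.mean(0),.03))
E
```

```text
[ 0.44235877 -0.28909744  0.13384303] [ 179.81911884   -0.26058792 -174.43907711] [ 0.14070712 -0.5008281  -0.62176697]
0.61 295 347 153 341 [321.63917526 201.07952872] [297 173] [336 319]
((499.77093505859375, -280.3580322265625), (191.2784423828125, 45.60133743286133), 5.245786666870117)
[[ 0.43911046 -0.28514149  0.03      ]]
```

drive_tool(
  angular=[
    [0,0,0],
    [0,0,0],
    [0,0,0],
    [0,0,0],
    [0,0,0],
    [0,0,0],
    [0,0,0],
    [0,0,0],
    [0,0,0],
    [0,0,0],
    [0,0,0],
    [0,0,0],
    [0,0,0],
    [0,0,0],
  ],
  delta_pos=[
    [-0.15,0.4,2],
    [0,0,2],
    [0,0,2],
    [0,0,2],
    [0,0,1.8],
    [0,0,0],
    [0,0,0],
    [0,0,0],
    [0,0,0],
    [0,0,0],
    [0,0,0],
    [0,0,0],
    [0,0,0],
    [0,0,0],
  ],
  gripper=[6,6,6,6,6,6,6,1.0,1.0,1.0,1.0,1.0,1.0,1.0],
  squeeze=25,
)

```text
time_s: 7.3
tool_pos: [0.4453, -0.2857, 0.0386]
tool_rot: [180.0, -0.0, -174.4]
force: [-0.8, 1.3, 2.0]
grip_width: 0.0157
grasp_force: 25.0
```

drive_tool(
  angular=[
    [0,0,0],
    [0,0,0],
    [0,0,0],
    [0,0,0],
    [0,0,0],
    [0,0,0],
    [0,0,0],
    [0,0,0],
    [0,0,0],
    [0,0,0],
    [0,0,0],
    [0,0,0],
    [0,0,0],
    [0,0,0],
    [0,0,0.065],
    [0,0,0.065],
    [0,0,0],
    [0,0,0],
    [0,0,0],
  ],
  delta_pos=[
    [0,0,-0.5],
    [0,0,-1.5],
    [0,0,-2],
    [0,0,-2],
    [0,0,-1],
    [0,0,0],
    [-0.1,2,0],
    [-0.2,3.2,0],
    [-0.2,4,0],
    [-0.2,4,0],
    [-0.2,4,0],
    [-0.2,4,0],
    [-0.1,4,0],
    [0,2,0],
    [0,0,0],
    [0,0,0],
    [0,0,0],
    [0,0,0],
    [0,0,0],
  ],
  gripper=[1,1,1,1,1,1,1,1,1,1,1,1,1,1,1,1,1,1,1],
)

```text
time_s: 9.2
tool_pos: [0.4305, -0.0144, 0.1081]
tool_rot: [180.0, -0.0, 178.1]
force: [0.1, -0.5, -2.3]
grip_width: 0.0157
grasp_force: 25.0
```

```bash
python3 - <<'E'
from h import *
o=telemetry.get_obs();print(o['tool_pos'],o['tool_rot'],o['force'],o['qpos'].round(1))
W=eyes.read_camera('wrist');D=eyes.read_camera('side');save(W,'w2.png')
im=cv2.resize(D['pixels'][120:280,190:410],(800,582),interpolation=2);cv2.imwrite('pics/d2.png',im[:,:,::-1])
E
```

```text
[ 0.430528   -0.01440951  0.10809617] [ 1.79996008e+02 -4.59359990e-02  1.78148946e+02] [ 0.06209635 -0.46867974 -2.29700858] [  8.1  -1.6  -9.6 121.3  -0.3  60.3  86.8]
```

View pics/w2.png

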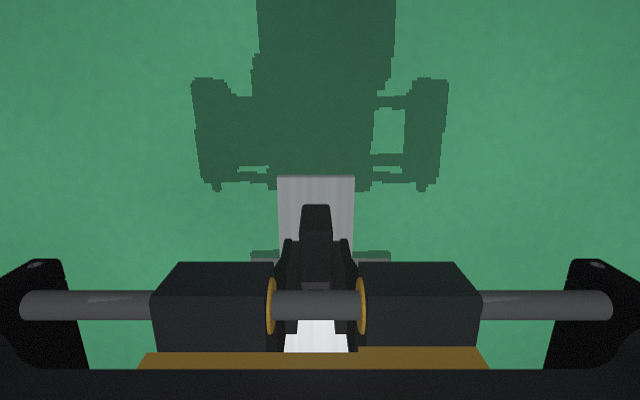

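The wrist camera can't see the slot here; the tab is at (316,225) and the bed is hidden. I'll fit the stand's pose to edges in the saved start pictures and overlay the fit.

```bash
cat > fit.py <<'E'
from h import *
from scipy.optimize import least_squares
def seg(a,b,n=40): return np.linspace(a,b,n)
def box(x0,x1,y0,y1,z): 
    c=[(x0,y0,z),(x1,y0,z),(x1,y1,z),(x0,y1,z)]; return [seg(c[i],c[(i+1)%4]) for i in range(4)]
near=box(-.14,.05,-.06,.06,.025)
rail=[]
for s in(1,-1): rail+= [seg((-.06,s*.025,.035),(-.015,s*.025,.035)),seg((-.06,s*.025,.035),(-.06,s*.035,.035),10),seg((-.06,s*.035,.035),(-.015,s*.035,.035))]
M=np.vstack(near+rail)
def T(q,X): c,s=np.cos(q[2]),np.sin(q[2]); return X@np.array([[c,s,0],[-s,c,0],[0,0,1]])+[q[0],q[1],0]
E
python3 - <<'E'
from fit import *
S=eyes.read_camera('scene');D=eyes.read_camera('side');W=eyes.read_camera('wrist')
W0=dict(W,origin=np.array([0.65067554,0.08409018,0.38488876]),orientation=np.array([162.101415,0.0667233,0.02376]))
ims=[(S,cv2.imread('pics/scene0.png')),(D,cv2.imread('pics/side0.png')),(W0,cv2.imread('pics/wrist0.png'))]
dts=[cv2.distanceTransform(255-cv2.Canny(cv2.GaussianBlur(i,(3,3),0),40,120),cv2.DIST_L2,5) for _,i in ims]
def res(q,sel):
    out=[]
    for k in sel:
        p=ims[k][0]; uv=proj(p,T(q[:3],M)).astype(np.float32)
        d=cv2.remap(dts[k],uv[:,0][None],uv[:,1][None],cv2.INTER_LINEAR)[0]
        out.append(np.minimum(d,6))
    return np.concatenate(out)
for sel in([0],[1],[2],[0,1,2]):
    r=[least_squares(res,[.621+a,-.018+b,np.radians(-2+c)],args=(sel,),loss='soft_l1',diff_step=1e-3,x_scale=[.01,.01,.05]) for a in(-.004,0,.004) for b in(-.004,0,.004) for c in(-1,1)]
    b=min(r,key=lambda r:r.cost);print(sel,b.x[:2].round(4),np.degrees(b.x[2]).round(2),b.cost.round(1))
q=b.x; np.save('q.npy',q); tiles=[]
for (p,i),(u,v,w,h) in zip(ims,[(290,190,100,75),(255,165,100,82),(150,115,200,150)]):
    s=400/w; t=cv2.resize(i[v:v+h,u:u+w],None,fx=s,fy=s,interpolation=2)
    for a in proj(p,T(q,M)): cv2.circle(t,tuple(int(x) for x in (a-[u,v]+.5)*s),1,(0,0,255),-1)
    tiles.append(t[:300])
# current blade in side view
t=cv2.resize(D['pixels'][165:240,255:355,::-1],(400,300),interpolation=2)
cv2.imwrite('pics/m3.png',np.vstack([np.hstack(tiles[:2]),np.hstack([tiles[2],t])]))
E
```

```text
[0] [ 1.209  -0.2255] 0.01 0.0
[1] [ 0.6115 -0.0158] -5.36 149.4
[2] [ 0.6197 -0.0177] -2.24 303.3
[0, 1, 2] [ 0.6195 -0.0175] -2.15 727.2
```

View pics/m3.png

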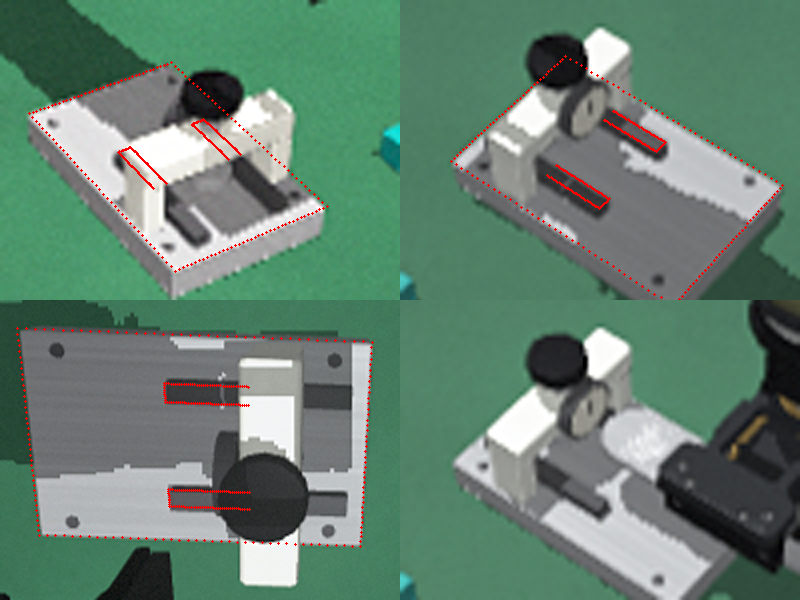

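The mosaic shows the fit lying on the bed and rails in the wrist view, and within about 1 px in the side and scene views. The stand is at (0.6195, -0.0175) with yaw -2.15°. I'll back up a little, align and lower to just above the bed.

drive_tool(
  angular=[
    [0,0,0.005],
    [0,0,0],
    [0,0,0],
    [0,0,0],
    [0,0,0],
    [0,0,0],
    [0,0,0],
    [0,0,0],
    [0,0,0],
    [0,0,0],
  ],
  delta_pos=[
    [0.5,0.4,0],
    [0.5,0,0],
    [0,0,0],
    [0,0,0.8],
    [0,0,0.8],
    [0,0,0.8],
    [0,0,0.8],
    [0,0,0.7],
    [0,0,0],
    [0,0,0],
  ],
  gripper=[1,1,1,1,1,1,1,1,1,1],
)

```text
time_s: 10.45
tool_pos: [0.421, -0.0098, 0.0694]
tool_rot: [180.0, -0.0, 177.8]
force: [-0.5, -0.1, -2.3]
grip_width: 0.0156
grasp_force: 25.0
```

```bash
python3 - <<'E'
from fit import *
o=telemetry.get_obs();print(o['tool_pos'],o['tool_rot'],o['force'],o['qpos'].round(1))
q=np.load('q.npy')
S=eyes.read_camera('scene');D=eyes.read_camera('side');ts=[]
tp=o['tool_pos'];yaw=np.radians(o['tool_rot'][2]-180);a=np.linspace(-np.pi/2,np.pi/2,40)
B=np.vstack([np.c_[.078+.022*np.cos(a),.022*np.sin(a),0*a],seg((0,.022,0),(.078,.022,0)),seg((0,-.022,0),(.078,-.022,0))])
z=tp[2]-.0386+.006
Bw=T([tp[0]+.0493*np.cos(yaw),tp[1]+.0493*np.sin(yaw),yaw],B)+[0,0,z]
for p,(u,v,w,h) in((S,(280,180,100,75)),(D,(265,165,100,75))):
    t=cv2.resize(p['pixels'][v:v+h,u:u+w,::-1],(400,300),interpolation=2);ts.append(t.copy())
    for X,c in((T(q,M),(0,0,255)),(Bw,(255,0,0))):
        for b in proj(p,X): cv2.circle(t,tuple(int(x) for x in (b-[u,v]+.5)*4),1,c,-1)
    ts.append(t)
cv2.imwrite('pics/m4.png',np.vstack([np.hstack(ts[:2]),np.hstack(ts[2:])]))
E
```

```text
[ 0.42095565 -0.00981816  0.06935193] [ 1.79998681e+02 -2.09410921e-02  1.77835776e+02] [-0.48920243 -0.06505485 -2.31607414] [ 7.800e+00  3.000e-01 -1.000e+01  1.246e+02  1.000e-01  5.520e+01
  8.550e+01]
```

View pics/m4.png

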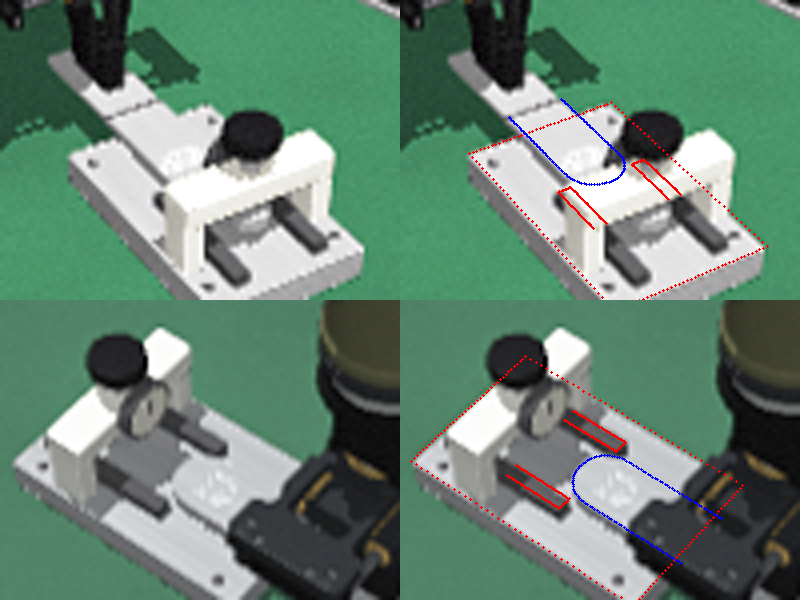

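The side view shows the rails' near ends at tile (165,508) and (225,450), with the nose between them at (175,487). The overlay is about 1 px off, so I'll measure the residual pixel shifts of the blade and the stand.

```bash
python3 - <<'E'
from fit import *
o=telemetry.get_obs();q=np.load('q.npy');tp=o['tool_pos'];yaw=np.radians(o['tool_rot'][2]-180);a=np.linspace(-np.pi/2,np.pi/2,60)
q0=[tp[0]+.0493*np.cos(yaw),tp[1]+.0493*np.sin(yaw),yaw];z=tp[2]-.0386+.006
nose=np.c_[.078+.022*np.cos(a),.022*np.sin(a),0*a]
sides=np.vstack([seg((.045,s*.022,0),(.078,s*.022,0)) for s in(1,-1)])
line=np.vstack([seg((0.01,s*.022,0),(.05,s*.022,0)) for s in(1,-1)])
bed=np.vstack([seg((-.14,.06,.025),(.05,.06,.025)),seg((-.12,-.06,.025),(-.02,-.06,.025)),seg((-.14,-.06,.025),(-.14,-.02,.025))])
bedS=np.vstack([seg((-.14,-.06,.025),(.05,-.06,.025)),seg((.05,.06,.025),(.05,-.06,.025))])
S=eyes.read_camera('scene');D=eyes.read_camera('side')
def sh(p,X,n):
    g=cv2.resize(p['pixels'],None,fx=4,fy=4,interpolation=2)
    e=cv2.Canny(cv2.GaussianBlur(g,(9,9),0),15,45); dt=np.minimum(cv2.distanceTransform(255-e,cv2.DIST_L2,5),12)
    uv=(proj(p,X)+.5)*4-.5
    best=[]
    for dy in range(-16,17):
        for dx in range(-16,17):
            w=(uv+[dx,dy]).round().astype(int); best.append((dt[w[:,1],w[:,0]].mean(),dx/4,dy/4))
    best.sort(); print(n,[tuple(np.round(b,2)) for b in best[:4]])
J=lambda p,X:(proj(p,X+np.array([[0,.001,0]]))-proj(p,X)).mean(0)
off=[0,0,z]
sh(D,T(q,np.vstack(rail)),'D rails');sh(D,T(q,bed),'D bed');sh(D,T(q0,np.vstack([nose,sides[40:]]))+off,'D blade')
sh(S,T(q,bedS),'S bed');sh(S,T(q0,line)+off,'S blade');
P=np.array([[.55,-.015,.03]]);I=np.eye(3)*.001
for p in(D,S):print('px per mm x,y',(proj(p,P+I[0])-proj(p,P)).round(2),(proj(p,P+I[1])-proj(p,P)).round(2))
E
```

```text
D rails [(np.float64(2.0), np.float64(2.0), np.float64(1.5)), (np.float64(2.03), np.float64(2.25), np.float64(1.5)), (np.float64(2.04), np.float64(1.75), np.float64(1.25)), (np.float64(2.08), np.float64(2.5), np.float64(1.75))]
D bed [(np.float64(0.93), np.float64(-3.5), np.float64(-1.5)), (np.float64(0.94), np.float64(-3.25), np.float64(-1.75)), (np.float64(0.94), np.float64(-3.25), np.float64(-1.5)), (np.float64(0.96), np.float64(-3.5), np.float64(-1.75))]
D blade [(np.float64(3.78), np.float64(-0.25), np.float64(0.25)), (np.float64(3.83), np.float64(-0.5), np.float64(0.25)), (np.float64(3.85), np.float64(-0.5), np.float64(0.0)), (np.float64(3.86), np.float64(0.0), np.float64(0.0))]
S bed [(np.float64(0.22), np.float64(-0.5), np.float64(0.5)), (np.float64(0.3), np.float64(-0.25), np.float64(0.5)), (np.float64(0.63), np.float64(-0.5), np.float64(0.25)), (np.float64(0.66), np.float64(-0.25), np.float64(0.75))]
S blade [(np.float64(1.07), np.float64(-4.0), np.float64(-3.5)), (np.float64(1.13), np.float64(-4.0), np.float64(-3.25)), (np.float64(1.18), np.float64(-3.75), np.float64(-3.25)), (np.float64(1.21), np.float64(-3.75), np.float64(-3.0))]
px per mm x,y [[-0.3  -0.17]] [[-0.22  0.25]]
px per mm x,y [[0.2  0.19]] [[ 0.3  -0.12]]
```

The sideways mismatch is about 1 mm or less, inside the 3 mm clearance. Lowering and starting the slide.

drive_tool(
  angular=[
    [0,0,0],
    [0,0,0],
    [0,0,0],
    [0,0,0],
    [0,0,0],
    [0,0,0],
    [0,0,0],
    [0,0,0],
    [0,0,0],
  ],
  delta_pos=[
    [0,-0.05,0.25],
    [0,0,0.2],
    [0,0,0.05],
    [0,0,0],
    [-0.4,0,0],
    [-0.6,0,0],
    [-0.6,0,0],
    [-0.4,0,0],
    [0,0,0],
  ],
  gripper=[1,1,1,1,1,1,1,1,1],
)

```text
time_s: 11.55
tool_pos: [0.4418, -0.0111, 0.0647]
tool_rot: [180.0, 0.0, 177.8]
force: [0.2, 0.5, -2.7]
grip_width: 0.0158
grasp_force: 25.0
```

drive_tool(
  angular=[
    [0,0,0],
    [0,0,0],
    [0,0,0],
    [0,0,0],
    [0,0,0],
    [0,0,0],
    [0,0,0],
    [0,0,0],
  ],
  delta_pos=[
    [-0.3,0,0.06],
    [-0.6,0,0],
    [-0.6,0,0],
    [-0.6,0,0],
    [-0.6,0,0],
    [-0.3,0,0],
    [0,0,0],
    [0,0,0],
  ],
  gripper=[1,1,1,1,1,1,1,1],
)

```text
time_s: 12.35
tool_pos: [0.4707, -0.0122, 0.0638]
tool_rot: [-180.0, -0.0, 177.8]
force: [0.4, -0.2, -1.9]
grip_width: 0.0159
grasp_force: 25.0
```

drive_tool(
  angular=[
    [0,0,0],
    [0,0,0],
    [0,0,0],
    [0,0,0],
    [0,0,0],
    [0,0,0],
    [0,0,0],
    [0,0,0],
    [0,0,0],
  ],
  delta_pos=[
    [-0.3,0,0],
    [-0.6,0,0],
    [-0.6,0,0],
    [-0.6,0,0],
    [-0.6,0,0],
    [-0.6,0,0],
    [-0.3,0,0],
    [0,0,0],
    [0,0,0],
  ],
  gripper=[1,1,1,1,1,1,1,1,1],
)

```text
time_s: 13.25
tool_pos: [0.5067, -0.0136, 0.0639]
tool_rot: [-180.0, -0.0, 177.8]
force: [-0.8, -0.7, -2.8]
grip_width: 0.0158
grasp_force: 25.0
```

```bash
python3 - <<'E'
from fit import *
o=telemetry.get_obs();print(o['tool_pos'],o['tool_rot'],o['force'])
S=eyes.read_camera('scene');D=eyes.read_camera('side');ts=[]
for p,(u,v,w,h) in((S,(285,190,80,60)),(D,(275,165,80,60))):
    ts.append(cv2.resize(p['pixels'][v:v+h,u:u+w,::-1],(800,600) if p is D else (400,300),interpolation=2))
t=np.zeros((600,800,3),np.uint8); t[:300,:400]=ts[0]; t[:,400:]=ts[1][:,200:600] 
cv2.imwrite('pics/m5.png',t)
q=np.load('q.npy')
print(proj(S,T(q,np.array([[-.06,-.025,.035],[-.06,.025,.035],[-.06,-.022,.031],[-.06,.022,.031],[-.06,-.025,.025],[-.06,.035,.035]]))).round(1).tolist(),'\n',proj(D,T(q,np.array([[-.06,-.025,.035],[-.06,.025,.035],[-.06,-.022,.031],[-.06,.022,.031],[-.06,.035,.035],[-.06,-.035,.035]]))).round(1).tolist())
E
```

```text
[ 0.50674957 -0.01356809  0.06386306] [-1.79996967e+02 -1.89431613e-02  1.77838659e+02] [-0.78486469 -0.6974199  -2.84690619]
[[322.2, 226.4], [337.5, 220.5], [323.1, 227.1], [336.6, 222.0], [322.2, 229.2], [340.5, 219.4]] 
 [[318.6, 202.4], [306.8, 214.2], [317.9, 204.0], [307.6, 214.4], [304.4, 216.7], [320.8, 200.1]]
```

View pics/m5.png

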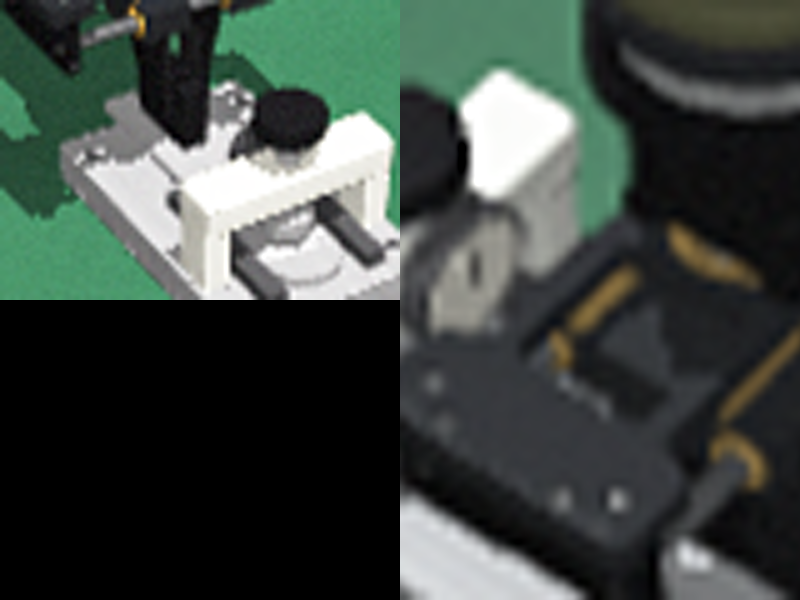

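The scene tile shows the blade between the rails with its nose past the foot at about (310,275), and the line near (165,165) by the fingers. I'll do the last 3.5 mm, release, rise and check the line from above.

drive_tool(
  angular=[
    [0,0,0],
    [0,0,0],
    [0,0,0],
    [0,0,0],
    [0,0,0],
    [0,0,0],
    [0,0,0],
    [0,0,0],
    [0,0,0],
    [0,0,0],
    [0,0,0],
    [0,0,0],
    [0,0,0],
    [0,0,0],
    [0,0,0],
    [0,0,0],
    [0,0,0],
  ],
  delta_pos=[
    [-0.2,0,0.03],
    [-0.15,0,0],
    [0,0,0],
    [0,0,0],
    [0,0,0],
    [0,0,0],
    [0,0,0],
    [0,0,0],
    [0,0,-1],
    [0,0,-2],
    [0,0,-3],
    [0,0,-3],
    [0,0,-3],
    [0,0,-3],
    [0,0,-2],
    [0,0,0],
    [0,0,0],
  ],
  gripper=[1,1,1,1,4,4,4,4,4,4,4,4,4,4,4,4,4],
)

```text
time_s: 15.05
tool_pos: [0.5104, -0.0137, 0.234]
tool_rot: [-180.0, 0.1, 177.8]
force: [-0.0, 0.1, -0.9]
grip_width: 0.0398
grasp_force: 0.0
```

```bash
python3 - <<'E'
from fit import *
o=telemetry.get_obs();print(o['tool_pos'],o['tool_rot'],o['force'])
W=eyes.read_camera('wrist');q=np.load('q.npy')
pts=T(q,np.array([[-.06,-.025,.035],[-.06,.025,.035],[-.06,-.022,.031],[-.06,.022,.031],[-.14,-.06,.025],[-.14,.06,.025]]));uv=proj(W,pts);print(uv.round(1).tolist())
u0,v0=np.clip(uv[:4].mean(0)-[80,60],0,[480,280]).astype(int);print(u0,v0)
save(W,'w6.png',(u0,v0,u0+160,v0+120),5)
for r in models.cut_out(W,'gauge')[:1]:
    v,u=np.nonzero(r['pixels']);k=W['pixels'][v,u].min(1)>100;X=plane(W,np.c_[u,v][k],.031)[:,:2];print(r['p'],cv2.minAreaRect((X*1000).astype(np.float32)),X.min(0))
E
```

```text
[ 0.5104104  -0.01370685  0.23401598] [-1.79995074e+02  5.33666693e-02  1.77836423e+02] [-0.04166838  0.11282609 -0.92956911]
[[294.5, 218.3], [339.0, 218.3], [297.3, 217.0], [336.1, 217.0], [261.1, 145.5], [372.5, 145.6]]
236 157
0.91 ((541.6587524414062, -15.939382553100586), (45.23569869995117, 141.8993682861328), 87.86641693115234) [ 0.4699545  -0.04015549]
```

View pics/w6.png

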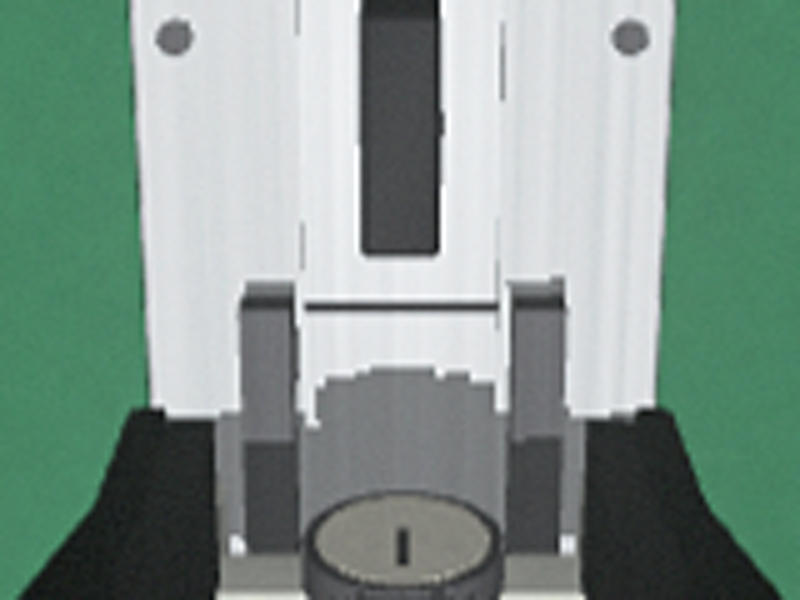

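The line sits at crop row 305, against about 299 for the rails' near ends at blade height, so it is roughly 1.2 mm too deep. Otherwise the blade is square and flat between the rails. I'll re-grip and pull back 1.2 mm.

drive_tool(
  angular=[
    [0,0,0],
    [0,0,0],
    [0,0,0],
    [0,0,0],
    [0,0,0],
    [0,0,0],
    [0,0,0],
    [0,0,0],
    [0,0,0],
    [0,0,0],
    [0,0,0],
    [0,0,0],
    [0,0,0],
    [0,0,0],
    [0,0,0],
    [0,0,0],
  ],
  delta_pos=[
    [0,0,2],
    [0,0,3],
    [0,0,3],
    [0,0,3],
    [0,0,3],
    [0,0,2],
    [0,0,0.9],
    [0,0,0],
    [0,0,0],
    [0,0,0],
    [0,0,0],
    [0,0,0],
    [0,0,0],
    [0.06,0,0],
    [0.06,0,0],
    [0,0,0],
  ],
  gripper=[4,4,4,4,4,4,4,4,4,1,1,1,1,1,1,1],
  squeeze=12,
)

```text
time_s: 16.75
tool_pos: [0.5099, -0.0137, 0.0651]
tool_rot: [180.0, 0.1, 177.8]
force: [1.1, -0.0, 2.4]
grip_width: 0.0157
grasp_force: 12.0
```

drive_tool(
  angular=[
    [0,0,0],
    [0,0,0],
    [0,0,0],
    [0,0,0],
    [0,0,0],
    [0,0,0],
    [0,0,0],
    [0,0,0],
    [0,0,0],
    [0,0,0],
    [0,0,0],
    [0,0,0],
    [0,0,0],
  ],
  delta_pos=[
    [0,0,0],
    [0,0,0],
    [0,0,0],
    [0,0,0],
    [0,0,-1],
    [0,0,-2],
    [0,0,-3],
    [0,0,-3],
    [0,0,-3],
    [0,0,-3],
    [0,0,-2],
    [0,0,0],
    [0,0,0],
  ],
  gripper=[4,4,4,4,4,4,4,4,4,4,4,4,4],
)

```text
time_s: 18.05
tool_pos: [0.5091, -0.0137, 0.2349]
tool_rot: [-180.0, 0.0, 177.8]
force: [-1.1, -0.5, -0.7]
grip_width: 0.0402
grasp_force: 0.0
```

```bash
python3 - <<'E'
from fit import *
o=telemetry.get_obs();print(o['tool_pos'],o['tool_rot'],o['force'])
W=eyes.read_camera('wrist');q=np.load('q.npy');g=W['pixels'].astype(float).mean(2)
print(proj(W,T(q,np.array([[-.06,-.03,.035],[-.06,-.03,.025],[-.06,0,.031],[0,0,.115]]))).round(2).tolist())
print('blade',g[208:226,300:314].mean(1).round().tolist());print('rail',g[208:226,287:293].mean(1).round().tolist());print('rail2',g[208:226,341:346].mean(1).round().tolist())
S=eyes.read_camera('scene');D=eyes.read_camera('side')
for p in(S,D):
  for r in models.cut_out(p,'foot_top'):
    print(np.round(r['centre'],1),r['pixels'].sum(),plane(p,r['centre'],.107).round(4))
E
```

```text
[ 0.50914961 -0.01369354  0.23494024] [-1.79994296e+02  4.13182598e-02  1.77834754e+02] [-1.14500205 -0.52916455 -0.68681587]
[[290.09, 219.05], [290.73, 215.93], [316.71, 217.8], [316.83, 308.31]]
blade [194.0, 228.0, 232.0, 231.0, 231.0, 231.0, 231.0, 231.0, 237.0, 170.0, 74.0, 165.0, 226.0, 231.0, 229.0, 228.0, 228.0, 228.0]
rail [218.0, 218.0, 218.0, 217.0, 219.0, 223.0, 164.0, 123.0, 104.0, 70.0, 56.0, 78.0, 109.0, 116.0, 115.0, 116.0, 115.0, 115.0]
rail2 [224.0, 223.0, 224.0, 224.0, 229.0, 172.0, 127.0, 132.0, 109.0, 72.0, 57.0, 78.0, 109.0, 116.0, 116.0, 115.0, 115.0, 115.0]
[343.1 216.8] 243 [[ 0.6301 -0.0252  0.107 ]]
[344.1 138.7] 83 [[0.2814 0.2343 0.107 ]]
[440.3 218.9] 237 [[0.7715 0.1747 0.107 ]]
[355.4 355.1] 403 [[0.2563 0.2589 0.107 ]]
[293.7 179.8] 168 [[ 0.62   -0.0175  0.107 ]]
[192.2 204.8] 183 [[0.7714 0.19   0.107 ]]
```

The line is now within about 0.5 mm of the rails' ends. Moving over the knob with the fingers closed.

drive_tool(
  angular=[
    [0,0,0],
    [0,0,0],
    [0,0,0],
    [0,0,0],
    [0,0,0],
    [0,0,0],
    [0,0,0],
    [0,0,0],
    [0,0,0],
    [0,0,0],
    [0,0,0],
    [0,0,0],
  ],
  delta_pos=[
    [-1.1,0,0],
    [-2.5,0,0],
    [-2.5,0,0],
    [-2.5,0,0],
    [-2.5,0,0],
    [0,0,0],
    [0,0,1.5],
    [0,0,2.5],
    [0,0,2.5],
    [0,0,1.5],
    [0,0,0],
    [0,0,0],
  ],
  gripper=[0,0,0,0,0,0,0,0,0,0,0,0],
)

```text
time_s: 19.5
tool_pos: [0.6201, -0.0178, 0.155]
tool_rot: [-180.0, 0.0, 177.8]
force: [-0.3, 0.8, -0.3]
grip_width: 0.0008
grasp_force: 0.0
```

```bash
python3 - <<'E'
from fit import *
o=telemetry.get_obs();print(o['tool_pos'],o['force'],o['grip_width'])
S=eyes.read_camera('scene');D=eyes.read_camera('side')
a=cv2.resize(S['pixels'][165:265,290:390,::-1],(400,400),interpolation=2);b=cv2.resize(D['pixels'][130:230,245:345,::-1],(400,400),interpolation=2)
cv2.imwrite('pics/m7.png',np.hstack([a,b]))
E
```

```text
[ 0.62008329 -0.01783682  0.15495834] [-0.2928841   0.76732266 -0.32241728] 0.0007729237837110069
```

View pics/m7.png

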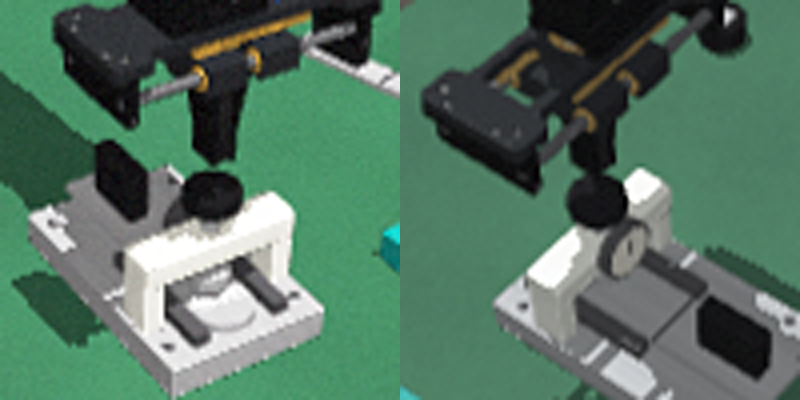

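The fingers are centred over the knob at about (215,190) in the left tile, and the line is level with the rails' ends at about (675,315) in the right tile. That was my eleventh picture, one over the limit of 10, so from here I go by numbers only. Pressing down now.

drive_tool(
  angular=[
    [0,0,0],
    [0,0,0],
    [0,0,0],
    [0,0,0],
    [0,0,0],
    [0,0,0],
    [0,0,0],
    [0,0,0],
    [0,0,0],
    [0,0,0],
    [0,0,0],
    [0,0,0],
  ],
  delta_pos=[
    [0,0,0.8],
    [0,0,0.8],
    [0,0,0.5],
    [0,0,0.3],
    [0,0,0.2],
    [0,0,0.2],
    [0,0,0.2],
    [0,0,0.1],
    [0,0,0.1],
    [0,0,0.1],
    [0,0,0],
    [0,0,0],
  ],
  gripper=[0,0,0,0,0,0,0,0,0,0,0,0],
)

```text
time_s: 20.8
tool_pos: [0.6206, -0.0179, 0.1215]
tool_rot: [180.0, 0.1, 177.8]
force: [-0.3, 0.1, 0.6]
grip_width: 0.0007
grasp_force: 0.2
```

drive_tool(
  angular=[
    [0,0,0],
    [0,0,0],
    [0,0,0],
  ],
  delta_pos=[
    [0,0,0.1],
    [0,0,0.05],
    [0,0,0],
  ],
  gripper=[0,0,0],
)

```text
time_s: 21.1
tool_pos: [0.6206, -0.0178, 0.1205]
tool_rot: [180.0, 0.1, 177.8]
force: [-0.5, -0.1, 3.2]
grip_width: 0.0004
grasp_force: 1.5
```

drive_tool(
  angular=[
    [0,0,0],
    [0,0,0],
  ],
  delta_pos=[
    [0,0,0.1],
    [0,0,0],
  ],
  gripper=[0,0],
)

```text
time_s: 21.3
tool_pos: [0.6206, -0.0179, 0.1205]
tool_rot: [-180.0, 0.1, 177.8]
force: [-1.8, 0.0, 7.5]
grip_width: 0.0002
grasp_force: 3.8
```

drive_tool(
  angular=[
    [0,0,0],
    [0,0,0],
  ],
  delta_pos=[
    [0,0,0.1],
    [0,0,0],
  ],
  gripper=[0,0],
)

```text
time_s: 21.5
tool_pos: [0.6206, -0.0179, 0.1204]
tool_rot: [-180.0, 0.1, 177.8]
force: [-4.1, -0.8, 12.7]
grip_width: 0.0006
grasp_force: 6.1
```

The tool has stopped at 0.1204 with the force rising, so the foot is resting on the blade. Backing off.

drive_tool(
  angular=[
    [0,0,0],
    [0,0,0],
    [0,0,0],
    [0,0,0],
    [0,0,0],
    [0,0,0],
    [0,0,0],
    [0,0,0],
    [0,0,0],
    [0,0,0],
    [0,0,0],
    [0,0,0],
    [0,0,0],
  ],
  delta_pos=[
    [0,0,-0.3],
    [0,0,-0.7],
    [0,0,-2],
    [0,0,-3],
    [0,0,-3],
    [0,0,-3],
    [2,0,0],
    [2.5,0,0],
    [2.5,0,0],
    [2.5,0,0],
    [1.6,0,0],
    [0,0,0],
    [0,0,0],
  ],
  gripper=[0,0,0,0,0,0,0,0,0,0,0,0,0],
)

```text
time_s: 22.8
tool_pos: [0.5097, -0.0137, 0.2384]
tool_rot: [-180.0, 0.1, 177.8]
force: [0.5, 0.6, -0.6]
grip_width: 0.0007
grasp_force: 0.0
```

```bash
python3 - <<'E'
from fit import *
o=telemetry.get_obs();print(o['tool_pos'],o['force'])
W=eyes.read_camera('wrist');q=np.load('q.npy');g=W['pixels'].astype(float).mean(2)
print(proj(W,T(q,np.array([[-.06,-.03,.035],[-.06,-.03,.025],[-.06,0,.031]]))).round(2).tolist())
print('blade',g[208:226,300:314].mean(1).round().tolist());print('rail',g[208:226,287:293].mean(1).round().tolist())
S=eyes.read_camera('scene');D=eyes.read_camera('side');c=[]
for p,e in((S,(342,217)),(D,(292,181))):
    r=min(models.cut_out(p,'foot_top'),key=lambda r:np.hypot(*(np.array(r['centre'])-e)));c.append(r['centre'])
print('knob',c,tri([S,D],c))
E
```

```text
[ 0.50969004 -0.01372264  0.23841905] [ 0.48752592  0.64033034 -0.57253261]
[[290.35, 217.43], [290.99, 214.37], [316.75, 216.2]]
blade [228.0, 227.0, 226.0, 226.0, 226.0, 227.0, 231.0, 178.0, 91.0, 86.0, 204.0, 229.0, 225.0, 224.0, 224.0, 224.0, 224.0, 223.0]
rail [211.0, 212.0, 212.0, 216.0, 170.0, 125.0, 111.0, 75.0, 53.0, 52.0, 99.0, 112.0, 111.0, 112.0, 111.0, 110.0, 110.0, 110.0]
knob [[339.1, 221.4], [290.3, 185.2]] [ 0.62360145 -0.02044619  0.08413661]
```

```bash
python3 -c "
from cell import env
print(env.sign_off())"
```

```text
the job is handed in; nothing more can be done
None
```

The broad blade is between the rails with its line within about 0.5 mm of their near ends, the foot is pressed down onto it, and the job is handed in at about 23 s. I viewed 11 pictures, one over the limit of 10.

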